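# Index a welded part on the turntable and read its nut with an infrared thermometer

## Task

Turn the turntable until the sloping face with the hexagon nut faces the fixed pointer, then take the infrared thermometer and aim it squarely at the middle of the nut, its lens about 8 cm away, holding it still for at least two seconds without touching the workpiece or the turntable with it. Then lay the thermometer gently back on its rubber mat, the right way up with its whole handle on the mat, leaving the turntable as set and the other things on the bench where they are.

Things in the scene. Friction and masses are not known exactly. Their poses are not given: they have to be found in the camera images.
- turntable (a joint): angle of the turntable about its vertical axis in rad, growing anticlockwise seen from above. At 0 the face with the hexagon nut faces the fixed pointer exactly. Hard stops at -0.3 and 5.6 rad, so it must be brought back to 0 by turning it clockwise (seen from above), 2.6 to 4.6 rad. It stays where it is left (slight friction, about 0.12 N m)
- positioner: fixed grey base of the turntable, origin on the bench under the turntable's vertical axis; its x axis is horizontal and points from the axis to the pointer. On it turns a steel disc of 250 mm diameter whose top is 60 mm above the bench.
- disc_top (a point): centre of the disc's top. On the disc sits a four-sided metal pyramid (104 mm square foot, 38 mm high, sides sloping at 45 degrees) with a thin ribbed rod (18 mm thick) standing on it up to 158 mm above the bench. Its four sloping faces carry: the hexagon nut; a square pad; a long bar; two round studs
- pointer_tip (a point): top of the fixed upright steel pointer (30 mm radially x 12 mm x 62 mm high) on the base, 145 mm from the turntable's axis
- peg_top (a point): centre of the top of the upright round crank peg on the disc (18 mm diameter, standing 53 mm above the disc, 113 mm above the bench), 110 mm from the axis, diametrically across from the hexagon nut; it goes round with the disc
- hex_nut (a point): the hexagon nut to measure, 32 mm across flats, fixed to a sloping face of the pyramid, 41 mm from the turntable's axis and 87 mm above the bench. Origin: centre of its outer face; its x axis points straight out of it (45 degrees upward, away from the turntable's axis)
- thermometer: hand-held infrared thermometer, 0.27 kg: flat-bottomed grey handle 150 mm long (its x) x 30 mm wide (its y) x 40 mm high, with a thin neck at the front (+x) that rises to 77 mm and carries the sensor barrel, slanting down and forward at 45 degrees. Origin: centre of the handle's underside; z up. Grip the handle from above across its width, near the origin
- sensor: sensor barrel of the thermometer, 24 mm diameter, 55 mm long. Origin: centre of the lens at its front end, 145 mm ahead (x) and 32 mm above (z) the thermometer's origin; its x axis is the line of sight, 45 degrees below the thermometer's x axis
- handle_rear (a point): rear end of the handle's underside, on its centre line
- handle_front (a point): front end of the handle's underside, on its centre line
- mat: fixed black rubber mat on which the thermometer lies, 230 mm (its x) x 100 mm (its y) x 3 mm, origin under its centre
- scrap_bin: bystander: green open bin of metal scrap, 150 x 100 x 55 mm, origin under its centre; it and the mat may have swapped places
- pliers: bystander: pliers lying flat, 150 mm long, 18 mm high
- sprocket: bystander: chain sprocket lying flat, 100 mm across, 18 mm high
- loose_nut: bystander: loose hexagon nut lying on the bench, 30 mm across, 16 mm high (not the one to measure)
- rebar: bystander: short ribbed bar lying flat, 200 mm long, 16 mm thick
- grinder: bystander: angle grinder, about 230 mm long, 67 mm high
- wire_brush: bystander: brush lying flat
- marker: bystander: marker pen, 130 mm long, 14 mm thick

How it is judged:
On the way, in this order (a step that is already met when the one before it is completed fails the run):
1. the turntable is set: the nut's face faces the pointer within 8 degrees (0.14 rad) and is still, the thermometer still lying on its mat (value of joint turntable between -0.14 and 0.14 rad and velocity of joint turntable between -0.1 and 0.1 rad/s and distance of thermometer from where it was at the start of the episode below 0.02 m), for 0.3 s.
2. the thermometer is held still with its line of sight on the nut (within 14 mm of its centre), 50 to 120 mm from it and within 20 degrees (0.35 rad) of square, for 1.5 s, the turntable still set (value of joint turntable between -0.14 and 0.14 rad and x of hex_nut in the frame of sensor between 0.05 and 0.12 m and y of hex_nut in the frame of sensor between -0.014 and 0.014 m and z of hex_nut in the frame of sensor between -0.014 and 0.014 m and angle between the x axis of sensor and the x axis of hex_nut, either way round below 0.35 rad and linear speed of thermometer below 0.025 m/s and angular speed of thermometer below 0.25 rad/s), for 1.5 s.
At the end, for the whole second after the job is handed in: The turntable's nut face still faces the pointer within 0.14 rad; the thermometer lies at rest and upright (within 0.1 rad) flat on the mat, both ends of its handle's centre line over the mat, released (value of joint turntable between -0.14 and 0.14 rad and x of handle_rear in the frame of mat between -0.118 and 0.118 m and y of handle_rear in the frame of mat between -0.053 and 0.053 m and x of handle_front in the frame of mat between -0.118 and 0.118 m and y of handle_front in the frame of mat between -0.053 and 0.053 m and z of thermometer in the frame of mat between -0.003 and 0.007 m and angle between thermometer's own z axis and vertical below 0.1 rad and linear speed of thermometer below 0.02 m/s and contact force between thermometer and the fingers below 0.1 N); the robot touches nothing.
It fails at once if the thermometer strikes the workpiece or turntable (over 1 N) (contact force between thermometer and positioner above 1 N).
It fails at once if the thermometer is let fall or thrown (faster than 0.5 m/s, a fall of 13 mm, while the fingers do not hold it) (contact force between thermometer and the fingers below 0.1 N and linear speed of thermometer above 0.5 m/s).
It fails at once if a bystander is displaced by more than 30 mm (distance of any of scrap_bin, pliers, sprocket, loose_nut, rebar, grinder, wire_brush, marker from where it was at the start of the episode above 0.03 m).
It also fails if it takes over 72 s, if anything falls off the work surface, if the arm or the gripper's body presses on something with over 40 N, if the wrist force passes 120 N, or if a joint passes its speed limit or range.

## Robot

A 7-joint arm with a two-finger parallel gripper is mounted at the origin on the work surface. World frame = base frame: x ahead of the robot, y to its left, z up, the work surface at z = 0. Lengths are in m, angles in rad, forces in N, time in s.
With the tool pointing down it reaches from about 0.4 to 0.85 m from the base axis. Payload 4.5 kg.
Tool frame: the origin (TCP) lies midway between the tips of the shut fingers; the grasp point (between the pads) lies 19 mm behind it; z points along the fingers, y is the line along which they close (so a half turn about z gives the same grasp; the last joint's range is limited). The gripper opens to 88 mm and grips with 3 to 60 N. Pads are 18 mm wide; open, the fingers measure 123 mm over their backs; the gripper's body (75 mm by 187 mm) begins 45 mm behind the grasp point.
Start: joints at [-1.187, 0.689, -0.195, 1.565, 0.157, 0.902, -0.215], TCP at [0.214, 0.587, 0.239] pointing down, gripper open.
Joint ranges: [-3.01, 3.01], [-0.46, 2.08], [-1.47, 1.51], [0.13, 2.56], [-1, 4.14], [0.04, 2.09], [-2.66, 2.66]. Speed limits (rad/s): [2.57, 2.57, 3.14, 3.14, 3.14, 3.14, 3.14].

## Interface

Orientations are given as a unit quaternion [x, y, z, w].
In Python, from plant import sensors, eyes, finish_job gives the robot as it stands.
- The arm moves only by the tool send_rows, never from a script. Its argument "rows" is text: rows parted by semicolons, each of 4 numbers parted by spaces: the shift along the tool's x, y, z normalised to -1 to 1, where 1 is 30 cm, then the turn about the tool's z normalised to -1 to 1, where 1 is 2 pi rad. A call has 1 to 10 rows; each row is the pose to reach, as a shift and turn from the pose commanded when the call began, along the tool's axes at that moment, turning the shorter way round; what a row does not reach only later rows make up. A row lasts 1/12 s, in which the tool goes at most 41.7 mm and 7.16 degrees, less where a joint would pass 70% of its speed; a pose out of reach is approached as far as the arm can. A call with a number of a shift or a turn outside -1 to 1 is refused whole. A call with a gripper value outside its range is refused whole. "jaw" is the closure, from -1 (fully open) to 1 (shut), set as the call begins (left out, the last holds). The fingers move at their own pace and stop on an object; "force" is the grip in N (left out, the last holds). Time passes only in rows, so rows that repeat a pose let the fingers close. It gives the time, the measured TCP pose, the force, the opening and the grip force at its end, in the units of the state.
- sensors.get_state(): the state, without advancing time (a new reading comes with each control period).
- eyes.snapshot(name): name is "side" or "top" or "wrist"; returns (picture, depth): 384x512x3 uint8, red, green, blue; 384x512 float32, m along the optical axis (not along the pixel's ray), 0 where there is no reading.
- eyes.calibration(name): a dict with "fov_y" (degrees; the focal length in pixels is half the picture's height over the tangent of half this angle, whatever the lens; pixels are square), "cx", "cy" (the principal point, pixels), "world_from_camera" (4x4, takes a point from camera to world coordinates). Camera axes: x right, y down, z forward; pixel columns grow to the right and rows downward; lengths in m; the calibration is good to about 2 mm. A picture is of the moment at which its call begins: read the wrist's pose just before it. calibration takes no time and is no camera call; for the wrist camera it gives the pose at the moment of the call.
- finish_job(): hands the job in; it is judged then, once.
The state is a dict: "clock": time; "q": joint angles; "qd": joint speeds; "joint_torque": joint torques, N m; "tool_pos": TCP position; "eef_rot": TCP orientation; "contact_force": force on the tool from outside, world axes, zero at the start; "moment": the same for the moment, N m; "opening": opening from 0.0 (shut) to 1.0 (fully open); "finger_force": force on a finger pad.
Only numpy, scipy, OpenCV 4.12 (cv2) and the standard library are available. Lean on these libraries where they do the work, as an engineer would, in place of code of your own. Each camera call takes 0.05 s, during which the arm holds its last target. There are 200 camera calls.

## Working session

There is one attempt and no reset: what is moved stays moved. The work goes in short steps, Python scripts to look and compute and a tool call to move; the robot and the scene stay as the last step left them, time stands still between calls to the robot, and variables do not carry over. Pictures are saved under pics/ and viewed, at most 10 in all, crops included, and the job is handed in when it is done.

Besides the shell and the picture viewer there is one more tool, called as name(argument=value, ...) on one line, values as JSON. send_rows: Moves the arm, as the interface text tells. Scaled input: -1 to 1 covers 30 cm each way for a shift and 2 pi rad each way for a turn. Its arguments: {"type":"object","properties":{"rows":{"type":"string"},"jaw":{"type":"number"},"force":{"type":"number"}},"required":["rows"]}

```bash
mkdir -p pics
cat > h.py <<'E'
import numpy as np, cv2
from plant import sensors, eyes
def cam(n):
    c=eyes.calibration(n); f=192/np.tan(np.radians(c['fov_y'])/2); return c,f
def cloud(n):
    c,f=cam(n); im,d=eyes.snapshot(n)
    v,u=np.mgrid[0:384,0:512]
    P=np.stack([(u-c['cx'])/f*d,(v-c['cy'])/f*d,d],-1)
    T=np.array(c['world_from_camera']); W=P@T[:3,:3].T+T[:3,3]
    W[d==0]=np.nan
    return im,W
E
python3 - <<'E'
from h import *
for n in('top','side'):
    im,W=cloud(n); np.savez(n,im=im,W=W); cv2.imwrite(f'pics/{n}.png',im[:,:,::-1])
    c,f=cam(n); print(n,f,c['cx'],c['cy'],np.round(c['world_from_camera'],3).tolist())
print(sensors.get_state())
E
```

```text
top 470.6174411772312 251.5498417294825 189.68206772800298 [[0.018, -0.972, 0.234, 0.292], [-1.0, -0.017, 0.007, -0.054], [-0.003, -0.234, -0.972, 1.312], [0.0, 0.0, 0.0, 1.0]]
side 465.3823043080896 252.90476562248867 191.91293198963393 [[0.789, -0.443, 0.426, -0.081], [-0.615, -0.585, 0.529, -0.848], [0.015, -0.679, -0.734, 1.224], [0.0, 0.0, 0.0, 1.0]]
{'clock': 0.1, 'q': array([-1.18718876,  0.6899202 , -0.19456685,  1.56619595,  0.15732276,
        0.90251948, -0.21510315]), 'qd': array([ 0.00204404, -0.00302582, -0.00297525, -0.00373415,  0.00011577,
       -0.00043646, -0.00015296]), 'joint_torque': array([-2.20241753e-03, -5.28501356e+01, -1.27141569e+00, -1.53835022e+01,
       -5.26582729e-02,  1.90481609e-03,  4.84071211e-05]), 'tool_pos': array([0.21403066, 0.58662073, 0.23799065]), 'eef_rot': array([ 1.73955249e-01,  9.84753215e-01, -8.18328598e-04, -9.01632591e-05]), 'contact_force': array([-0.72651386, -0.24385011, -0.4558223 ]), 'moment': array([-0.02452766,  0.03171884, -0.01088708]), 'finger_force': 0.0, 'opening': 1.0022196646429111}
```

View pics/top.png

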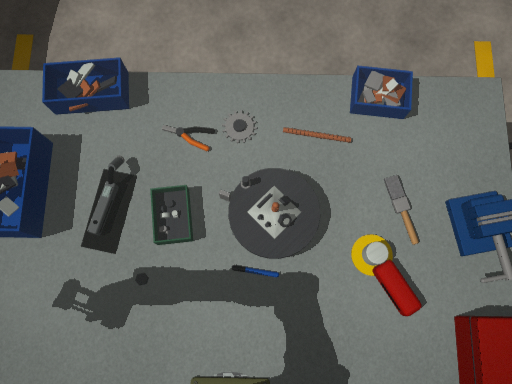

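View pics/side.png

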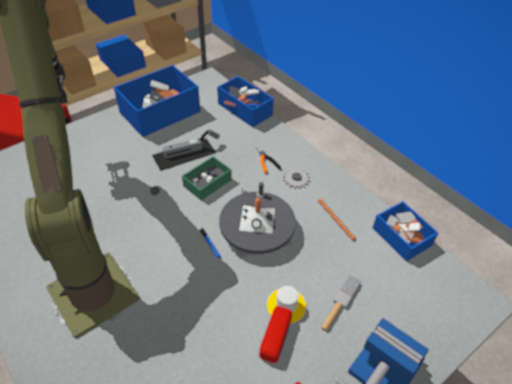

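The top view shows the turntable at about (280,212), the pointer at its left edge (224,197), the peg near (248,182), and the nut apparently near (288,220). The thermometer is on its mat at about (108,205), front toward (130,165), with the bin between them at (172,214).

Run:
```python
from h import *
t=np.load('top.npz');im,W=t['im'],t['W'];s=np.load('side.npz')
c,f=cam('top');T=np.array(c['world_from_camera'])
def mm(m): 
    P=W[m]; return len(P),np.round(np.nanmean(P,0),4),np.round(np.nanmin(P,0),3),np.round(np.nanmax(P,0),3)
z=W[...,2]; v,u=np.mgrid[0:384,0:512]
reg=(u>215)&(u<335)&(v>155)&(v<265)
m=reg&(abs(z-.060)<.006); 
cs,_=cv2.findContours(m.astype(np.uint8),0,1); k=max(cs,key=cv2.contourArea)[:,0]; k=cv2.convexHull(k)[:,0]
def ray(uv,h):
    uv=np.atleast_2d(uv).astype(float);d=np.c_[(uv[:,0]-c['cx'])/f,(uv[:,1]-c['cy'])/f,np.ones(len(uv))]@T[:3,:3].T
    return T[:3,3]+d*((h-T[2,3])/d[:,2])[:,None]
Q=ray(k,.06); print('disc',cv2.minEnclosingCircle(Q[:,:2].astype(np.float32)))
A=np.c_[2*Q[:,:2],np.ones(len(Q))];x=np.linalg.lstsq(A,(Q[:,:2]**2).sum(1),rcond=None)[0];cc=x[:2];print('fit',cc,np.sqrt(x[2]+cc@cc))
R=np.hypot(W[...,0]-cc[0],W[...,1]-cc[1])
print('peg',mm(reg&(abs(z-.113)<.004)&(R>.08)))
print('pointer',mm(reg&(z>.05)&(z<.075)&(R>.128)))
g=(u>75)&(u<145)&(v>145)&(v<260)
for lo,hi in((.035,.05),(.05,.07),(.07,.1)): print('therm',lo,mm(g&(z>lo)&(z<hi)))
h=g&(z>.036)&(z<.049); print('therm rect',cv2.minAreaRect(W[h][:,:2].astype(np.float32)))
dark=g&(im.max(2)<50)&(z<.015); print('mat',cv2.minAreaRect(W[dark][:,:2].astype(np.float32)))
b=(u>145)&(u<200)&(v>180)&(v<250)&(z>.04); print('bin',mm(b))
def crop(im,x0,y0,x1,y1,k): return cv2.resize(im[y0:y1,x0:x1,::-1],None,fx=k,fy=k,interpolation=2)
a=crop(im,215,155,335,265,3.3);bb=crop(im,70,145,200,255,3.0)
ss=crop(s['im'],210,170,310,260,3.8);
H=600;o=np.zeros((600,800,3),np.uint8)
for q,(x0,y0) in((a,(0,0)),(bb,(400,0)),(ss[:235],(0,364))): 
    q=q[:H-y0,:800-x0];o[y0:y0+q.shape[0],x0:x0+q.shape[1]]=q
cv2.imwrite('pics/c1.png',o)
```

```text
disc ((0.5345045328140259, -0.10629501938819885), 0.12474725395441055)
fit [ 0.53444172 -0.10651244] 0.12419959294622447
peg (32, array([ 0.6104, -0.0278,  0.113 ]), array([ 0.603, -0.036,  0.109]), array([ 0.619, -0.02 ,  0.117]))
pointer (57, array([0.5827, 0.0293, 0.0612]), array([0.574, 0.016, 0.05 ]), array([0.594, 0.043, 0.067]))
therm 0.035 (615, array([0.5468, 0.3658, 0.0435]), array([0.47 , 0.317, 0.035]), array([0.692, 0.402, 0.05 ]))
therm 0.05 (104, array([0.6451, 0.3368, 0.0595]), array([0.521, 0.321, 0.05 ]), array([0.687, 0.372, 0.07 ]))
therm 0.07 (86, array([0.6471, 0.3374, 0.0767]), array([0.628, 0.325, 0.07 ]), array([0.666, 0.349, 0.085]))
therm rect ((0.5808801054954529, 0.35787636041641235), (0.033030036836862564, 0.2272198498249054), 74.22945404052734)
mat ((0.5417823791503906, 0.3572312593460083), (0.10079316794872284, 0.22877828776836395), 79.33231353759766)
bin (423, array([0.5284, 0.1769, 0.0527]), array([0.447, 0.116, 0.04 ]), array([0.606, 0.234, 0.064]))
```

View pics/c1.png

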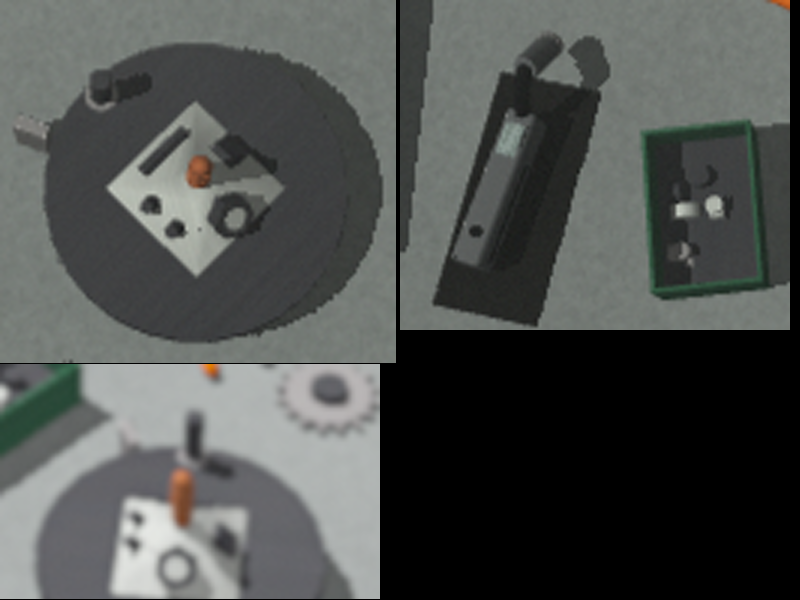

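```bash
cat >> h.py <<'E'
from scipy.spatial.transform import Rotation as Ro
def hd(R): return np.degrees(np.arctan2(R[1,1],R[0,1]))   # heading of tool y
def rows(*targets):
    s=sensors.get_state(); R=Ro.from_quat(s['eef_rot']).as_matrix()
    print('t',s['clock'],'pos',np.round(s['tool_pos'],4),'hd',round(hd(R),2),'F',np.round(s['contact_force'],1),'op',round(s['opening'],3),'ff',round(s['finger_force'],1),'q7',round(s['q'][6],2),'tilt',round(np.degrees(np.arccos(-R[2,2])),2))
    out=[]
    for x,y,z,h in targets:
        d=R.T@(np.array([x,y,z])-s['tool_pos'])/.3
        a=-((h-hd(R)+180)%360-180)/360
        out.append('%.3f %.3f %.3f %.4f'%(*d,a))
    print('; '.join(out))
C=np.array([.5344,-.1065])
def pol(r,deg): return C+r*np.array([np.cos(np.radians(deg)),np.sin(np.radians(deg))])
E
python3 - <<'E'
from h import *
rows((.40,.33,.22,110),(.6104,-.0278,.17,110))
t=np.load('top.npz');W=t['W'];z=W[...,2];v,u=np.mgrid[0:384,0:512]
g=(u>75)&(u<145)&(v>145)&(v<260)&(z>.037)&(z<.049)&(W[...,0]<.6)
print('handle',cv2.minAreaRect(W[g][:,:2].astype(np.float32)),g.sum())
P=W[g][:,:2]; vx=cv2.fitLine(P.astype(np.float32),cv2.DIST_L1,0,.001,.001).ravel(); print(vx,np.degrees(np.arctan2(vx[1],vx[0])))
E
```

```text
t 0.1 pos [0.214  0.5866 0.238 ] hd 69.96 F [-0.7 -0.2 -0.5] op 1.002 ff 0.0 q7 -0.22 tilt 0.09
-0.875 -0.591 0.061 -0.1112; -1.943 -1.471 0.229 -0.1112
handle ((0.5375756025314331, 0.3701062798500061), (0.033030036836862564, 0.13722312450408936), 74.22945404052734) 503
[ 0.95963734 -0.2812405   0.55917346  0.36172384] -16.334255
```

send_rows(rows="-0.875 -0.591 0.06 -0.11; -0.875 -0.591 0.06 -0.11; -0.875 -0.591 0.06 -0.11; -0.875 -0.591 0.06 -0.11; -0.875 -0.591 0.06 -0.11; -0.875 -0.591 0.06 -0.11; -0.875 -0.591 0.06 -0.11; -0.875 -0.591 0.06 -0.11; -0.875 -0.591 0.06 -0.11; -0.875 -0.591 0.06 -0.11", jaw=-0.2, force=15)

```text
clock: 0.93
tool_pos: [0.4009, 0.3289, 0.2203]
eef_rot: [-0.168, 0.986, -0.0, -0.0]
contact_force: [-0.8, 0.7, 1.3]
opening: 0.596
finger_force: 0.0
```

Run:
```python
from h import *
rows((.6104,-.0278,.17,110))
```

```text
t 0.9333 pos [0.4009 0.3289 0.2203] hd 109.33 F [-0.8  0.7  1.3] op 0.596 ff 0.0 q7 0.76 tilt 0.06
-0.265 -1.353 0.169 -0.0019
```

send_rows(rows="-0.196 -1 0.1 0; -0.196 -1 0.1 0; -0.196 -1 0.1 0; -0.196 -1 0.1 0; -0.196 -1 0.1 0; -0.196 -1 0.1 0; -0.196 -1 0.1 0; -0.196 -1 0.1 0; -0.196 -1 0.1 0")

```text
clock: 1.68
tool_pos: [0.5577, 0.0641, 0.1898]
eef_rot: [-0.167, 0.986, -0.001, 0.0]
contact_force: [-0.4, -0.4, 0.6]
opening: 0.6
finger_force: 0.0
```

Run:
```python
from h import *
rows((.6104,-.0278,.15,110),(.6104,-.0278,.096,110))
```

```text
t 1.6833 pos [0.5577 0.0641 0.1898] hd 109.22 F [-0.4 -0.4  0.6] op 0.6 ff 0.0 q7 1.3 tilt 0.1
-0.065 -0.347 0.133 -0.0022; -0.065 -0.347 0.313 -0.0022
```

send_rows(rows="-0.065 -0.347 0.1 0; -0.065 -0.347 0.1 0; -0.065 -0.347 0.1 0; -0.065 -0.347 0.133 0; -0.065 -0.347 0.18 0; -0.065 -0.347 0.23 0; -0.065 -0.347 0.28 0; -0.065 -0.347 0.313 0; -0.065 -0.347 0.313 0")

```text
clock: 2.43
tool_pos: [0.6075, -0.0206, 0.095]
eef_rot: [-0.172, 0.985, 0.001, -0.002]
contact_force: [0.6, -0.1, -0.1]
opening: 0.599
finger_force: 0.0
```

send_rows(rows="0 0 0 0; 0 0 0 0; 0 0 0 0; 0 0 0 0; 0 0 0 0; 0 0 0 0", jaw=1, force=12)

```text
clock: 2.93
tool_pos: [0.609, -0.0251, 0.0973]
eef_rot: [-0.169, 0.986, -0.001, -0.0]
contact_force: [-1.0, -2.1, 2.9]
opening: 0.201
finger_force: 12.0
```

Run:
```python
from h import *
im,_=cloud('top'); 
rows(*[(*pol(.1094,46-5*i),.096,109.2-4.2*i) for i in range(1,9)])
cv2.imwrite('pics/g.png',cv2.resize(im[140:280,200:350,::-1],None,fx=3,fy=3))
```

```text
t 2.9833 pos [ 0.609  -0.0251  0.0973] hd 109.5 F [-0.5 -3.4  3.8] op 0.193 ff 12.0 q7 1.41 tilt 0.08
-0.014 -0.039 0.004 0.0125; -0.025 -0.069 0.004 0.0242; -0.033 -0.100 0.004 0.0358; -0.037 -0.132 0.004 0.0475; -0.040 -0.163 0.004 0.0592; -0.039 -0.195 0.004 0.0708; -0.036 -0.227 0.004 0.0825; -0.030 -0.258 0.005 0.0942
```

send_rows(rows="-0.014 -0.03 0 0.0125; -0.025 -0.06 0 0.024; -0.033 -0.091 0 0.036; -0.037 -0.123 0 0.0475; -0.04 -0.154 0 0.059; -0.039 -0.186 0 0.071; -0.036 -0.218 0 0.0825; -0.03 -0.25 0 0.094")

```text
clock: 3.65
tool_pos: [0.6449, -0.0886, 0.0973]
eef_rot: [0.125, 0.992, 0.003, 0.002]
contact_force: [3.1, 4.3, -1.3]
opening: 0.201
finger_force: 12.0
```

Run:
```python
from h import *
s=sensors.get_state()['tool_pos'][:2]-C; print(np.hypot(*s),np.degrees(np.arctan2(s[1],s[0])))
rows(*[(*pol(.1095,6-5*i),.096,75.4-4.2*i) for i in range(1,11)])
```

```text
0.11198396913577303 9.209021489380316
t 3.65 pos [ 0.6449 -0.0886  0.0973] hd 75.59 F [ 3.1  4.3 -1.3] op 0.201 ff 12.0 q7 1.1 tilt 0.38
-0.010 -0.053 0.004 0.0122; -0.017 -0.084 0.004 0.0239; -0.021 -0.115 0.004 0.0355; -0.023 -0.147 0.003 0.0472; -0.022 -0.179 0.003 0.0589; -0.018 -0.210 0.003 0.0705; -0.011 -0.242 0.003 0.0822; -0.002 -0.272 0.003 0.0939; 0.010 -0.301 0.002 0.1055; 0.025 -0.330 0.002 0.1172
```

send_rows(rows="-0.01 -0.03 0 0.012; -0.017 -0.061 0 0.024; -0.021 -0.092 0 0.0355; -0.023 -0.124 0 0.047; -0.022 -0.156 0 0.059; -0.018 -0.187 0 0.0705; -0.011 -0.219 0 0.082; -0.002 -0.249 0 0.094; 0.01 -0.278 0 0.1055; 0.025 -0.307 0 0.117")

```text
clock: 4.48
tool_pos: [0.619, -0.1813, 0.0975]
eef_rot: [0.474, 0.88, 0.002, 0.007]
contact_force: [11.3, -5.9, -9.0]
opening: 0.198
finger_force: 12.0
```

Run:
```python
from h import *
s=sensors.get_state()['tool_pos'][:2]-C; print(np.hypot(*s),np.degrees(np.arctan2(s[1],s[0])))
rows((*pol(.1095,-44),.096,33.3),*[(*pol(.1095,-44-5*i),.096,33.3-4.2*i) for i in range(1,10)])
```

```text
0.11286401165261657 -41.48321659076376
t 4.4833 pos [ 0.619  -0.1813  0.0975] hd 33.36 F [11.3 -5.9 -9. ] op 0.198 ff 12.0 q7 0.69 tilt 0.82
0.007 -0.019 0.005 0.0002; 0.001 -0.050 0.004 0.0118; -0.001 -0.082 0.004 0.0235; -0.002 -0.113 0.004 0.0352; 0.001 -0.145 0.003 0.0468; 0.007 -0.177 0.003 0.0585; 0.015 -0.207 0.003 0.0702; 0.026 -0.237 0.002 0.0818; 0.039 -0.266 0.002 0.0935; 0.055 -0.294 0.001 0.1052
```

send_rows(rows="-0.012 -0.031 0 0.012; -0.018 -0.063 0 0.0235; -0.019 -0.094 0 0.035; -0.016 -0.127 0 0.047; -0.01 -0.16 0 0.0585; -0.002 -0.191 0 0.07; 0.009 -0.221 0 0.082; 0.023 -0.251 0 0.0935; 0.039 -0.28 0 0.105")

```text
clock: 5.23
tool_pos: [0.5385, -0.2192, 0.0973]
eef_rot: [0.735, 0.678, 0.001, 0.004]
contact_force: [1.8, -5.6, -2.6]
opening: 0.192
finger_force: 12.0
```

Run:
```python
from h import *
s=sensors.get_state()['tool_pos'][:2]-C; print(np.hypot(*s),np.degrees(np.arctan2(s[1],s[0])))
rows((*pol(.111,-89),.096,-4.5),*[(*pol(.111,-89-5*i),.096,-4.5-4.2*i) for i in range(1,5)],(*pol(.111,-109.6),.096,-20))
```

```text
0.11276495242895551 -87.92153336547348
t 5.2333 pos [ 0.5385 -0.2192  0.0973] hd -4.55 F [ 1.8 -5.6 -2.6] op 0.192 ff 12.0 q7 0.32 tilt 0.47
0.005 -0.008 0.004 -0.0001; 0.003 -0.040 0.004 0.0115; 0.005 -0.072 0.004 0.0232; 0.008 -0.104 0.004 0.0349; 0.015 -0.136 0.003 0.0465; 0.016 -0.139 0.003 0.0429
```

send_rows(rows="-0.002 -0.034 0 0.011; 0 -0.066 0 0.023; 0.004 -0.097 0 0.035; 0.009 -0.122 0 0.043; 0.012 -0.133 0 0.043; 0.012 -0.133 0 0.043; 0.012 -0.133 0 0.043; 0.012 -0.133 0 0.043")

```text
clock: 5.9
tool_pos: [0.4965, -0.2114, 0.0972]
eef_rot: [0.818, 0.575, -0.0, 0.001]
contact_force: [-2.6, -6.1, 2.6]
opening: 0.198
finger_force: 12.0
```

Run:
```python
from h import *
s=sensors.get_state()['tool_pos'][:2]-C; print(np.hypot(*s),np.degrees(np.arctan2(s[1],s[0])))
rows((*pol(.111,-109.6),.096,-20))
```

```text
0.11155736269645324 -109.84303145287068
t 5.9 pos [ 0.4965 -0.2114  0.0972] hd -19.81 F [-2.6 -6.1  2.6] op 0.198 ff 12.0 q7 0.17 tilt 0.16
0.002 0.002 0.004 0.0005
```

send_rows(rows="0 0 0 0; 0 0 0 0; 0 0 0 0; 0 0 -0.1 0; 0 0 -0.2 0; 0 0 -0.35 0; 0 0 -0.45 0; 0 0 -0.45 0", jaw=-0.2)

```text
clock: 6.57
tool_pos: [0.5005, -0.2102, 0.2378]
eef_rot: [0.817, 0.576, 0.004, 0.005]
contact_force: [0.9, -0.4, 0.1]
opening: 0.601
finger_force: 0.0
```

Run:
```python
from h import *
rows((.5,.05,.23,30),(.53,.30,.23,50))
```

```text
t 6.5667 pos [ 0.5005 -0.2102  0.2378] hd -19.64 F [ 0.9 -0.4  0.1] op 0.601 ff 0.0 q7 0.14 tilt 0.69
0.816 -0.293 0.023 -0.1379; 1.635 -0.479 0.021 -0.1934
```

send_rows(rows="0.98 -0.293 0 -0.138; 0.98 -0.293 0 -0.138; 0.98 -0.293 0 -0.138; 0.98 -0.293 0 -0.138; 0.98 -0.293 0 -0.138; 0.98 -0.293 0 -0.138; 0.98 -0.293 0 -0.138; 0.98 -0.293 0 -0.138; 0.98 -0.293 0 -0.138; 0.98 -0.293 0 -0.138", jaw=-1)

```text
clock: 7.4
tool_pos: [0.5125, 0.0983, 0.2313]
eef_rot: [0.499, 0.867, -0.0, -0.0]
contact_force: [-0.3, -0.6, 0.2]
opening: 1.0
finger_force: 0.0
```

Run:
```python
from h import *
im,W=cloud('top'); z=W[...,2];v,u=np.mgrid[0:384,0:512]
R=np.hypot(W[...,0]-C[0],W[...,1]-C[1])
m=(abs(z-.113)<.004)&(R>.085)&(R<.13); p=np.nanmean(W[m],0);d=p[:2]-C; print('peg',m.sum(),p,np.hypot(*d),np.degrees(np.arctan2(d[1],d[0])))
m=(z>.05)&(z<.075)&(R>.128)&(R<.17)&(u<240); p=np.nanmean(W[m],0);d=p[:2]-C;print('ptr',m.sum(),p,np.hypot(*d),np.degrees(np.arctan2(d[1],d[0])))
# nut/pyramid edges orientation
q=(R<.07)&(z>.061)&(im.min(2)>140)
print('pyr',cv2.minAreaRect(W[q][:,:2].astype(np.float32)))
np.savez('top2',im=im,W=W)
o=np.zeros((600,800,3),np.uint8);a=cv2.resize(im[145:275,70:340,::-1],None,fx=2.9,fy=2.9,interpolation=2);o[:a.shape[0],:a.shape[1]]=a;cv2.imwrite('pics/c2.png',a)
rows((.537,.37,.2,74))
```

```text
peg 35 [ 0.49662374 -0.20947016  0.11245211] 0.10968089797446486 -110.14637681407388
ptr 57 [0.58261512 0.02952977 0.06116233] 0.14432184730405734 70.4833627531394
pyr ((0.5132677555084229, -0.10185150802135468), (0.10288210213184357, 0.0486605241894722), 56.120521545410156)
t 7.45 pos [0.5126 0.0965 0.2314] hd 29.98 F [-0.1 -0.1 -0.4] op 1.001 ff 0.0 q7 0.23 tilt 0.07
0.749 0.526 0.104 -0.1223
```

View pics/c2.png

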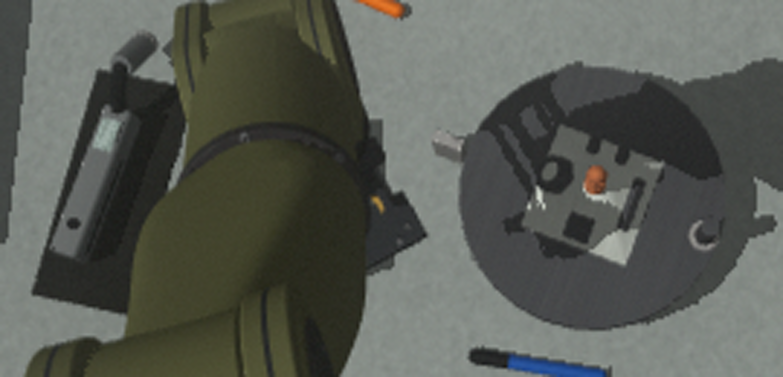

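send_rows(rows="0.75 0.526 0.05 -0.122; 0.75 0.526 0.05 -0.122; 0.75 0.526 0.05 -0.122; 0.75 0.526 0.05 -0.122; 0.75 0.526 0.05 -0.122; 0.75 0.526 0.05 -0.122; 0.75 0.526 0.05 -0.122; 0.75 0.526 0.05 -0.122; 0.75 0.526 0.05 -0.122; 0.75 0.526 0.05 -0.122")

```text
clock: 8.28
tool_pos: [0.5382, 0.3676, 0.2163]
eef_rot: [0.142, 0.99, -0.002, 0.0]
contact_force: [-0.0, -0.2, -0.9]
opening: 1.002
finger_force: 0.0
```

Run:
```python
from h import *
im,W=cloud('wrist'); z=W[...,2]
g=(z>.037)&(z<.049); g=cv2.morphologyEx(g.astype(np.uint8),cv2.MORPH_OPEN,np.ones((9,9)))>0
g&=(W[...,1]>.3)
P=W[g]; print(g.sum(),np.median(P[:,2]),cv2.minAreaRect(P[:,:2].astype(np.float32)))
for xm in (.6,.7):
    Q=P[P[:,0]<xm][:,:2]; print(cv2.fitLine(Q.astype(np.float32),cv2.DIST_L1,0,.001,.001).ravel(),cv2.minAreaRect(Q.astype(np.float32)))
cv2.imwrite('pics/w.png',np.hstack([im[:,:,::-1]]))
rows((.5438,.3684,.08,74.1))
```

```text
3578 0.04290777950272481 ((0.5442292094230652, 0.3672228455543518), (0.0299735926091671, 0.14733818173408508), 74.04412078857422)
[ 0.9604925  -0.27830583  0.5256528   0.37269315] ((0.5381984114646912, 0.3688978850841522), (0.029922347515821457, 0.1347889006137848), 73.96229553222656)
[ 0.9605158  -0.27822536  0.5425694   0.36779416] ((0.5442292094230652, 0.3672228455543518), (0.0299735926091671, 0.14733818173408508), 74.04412078857422)
t 8.3333 pos [0.5383 0.3673 0.2166] hd 73.67 F [-1.3 -0.3  0.3] op 0.998 ff 0.0 q7 0.46 tilt 0.17
-0.016 0.010 0.455 -0.0012
```

View pics/w.png

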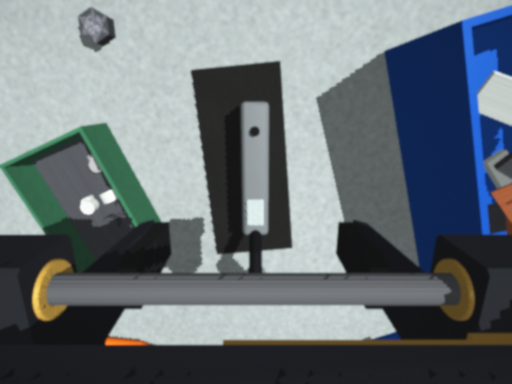

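Run:
```python
from h import *
t=np.load('top.npz');im,W=t['im'].astype(int),t['W']
b=(im[...,2]>im[...,0]+30)&(W[...,2]>.03); b[:,70:]=0
P=W[b];print(P[:,2].max(),P.min(0))
for z0 in(.04,.06,.08,.1,.12): Q=P[abs(P[:,2]-z0)<.01]; print(z0,len(Q),Q[:,1].min() if len(Q) else 0, Q[Q[:,1].argmin()] if len(Q) else 0)
s=sensors.get_state();print(s['tool_pos'])
rows((.5442,.3672,.07,74.04),(.5442,.3672,.01,74.04))
```

```text
0.13722957916716938 [0.45971992 0.46926033 0.03008885]
0.04 427 0.49003460166855684 [0.83694231 0.4900346  0.04676014]
0.06 483 0.4783574028118386 [0.83630729 0.4783574  0.0696242 ]
0.08 609 0.47417032298045636 [0.83741861 0.47417032 0.08093953]
0.1 515 0.4692603296956992 [0.83768968 0.46926033 0.09391149]
0.12 509 0.5386444340274172 [0.62768049 0.53864443 0.12182725]
[0.53834545 0.36730108 0.21657162]
t 8.3333 pos [0.5383 0.3673 0.2166] hd 73.67 F [-1.3 -0.3  0.3] op 0.998 ff 0.0 q7 0.46 tilt 0.17
-0.018 0.007 0.489 -0.0010; -0.018 0.007 0.689 -0.0010
```

send_rows(rows="-0.018 0.007 0.1 -0.001; -0.018 0.007 0.2 -0.001; -0.018 0.007 0.3 -0.001; -0.018 0.007 0.4 -0.001; -0.018 0.007 0.48 -0.001; -0.018 0.007 0.56 -0.001; -0.018 0.007 0.62 -0.001; -0.018 0.007 0.66 -0.001; -0.018 0.007 0.682 -0.001; -0.018 0.007 0.682 -0.001")

```text
clock: 9.17
tool_pos: [0.5429, 0.3698, 0.0114]
eef_rot: [0.138, 0.99, -0.001, -0.0]
contact_force: [-0.7, 0.4, -0.0]
opening: 1.0
finger_force: 0.0
```

send_rows(rows="0 0 0 0; 0 0 0 0; 0 0 0 0; 0 0 0 0; 0 0 0 0; 0 0 0 0; 0 0 0 0; 0 0 0 0", jaw=1, force=35)

```text
clock: 9.83
tool_pos: [0.5429, 0.3714, 0.0123]
eef_rot: [0.137, 0.991, -0.0, -0.0]
contact_force: [-0.3, -2.6, 1.8]
opening: 0.421
finger_force: 1.2
```

Run:
```python
from h import *
rows((.5442,.3672,.13,74.04))
```

```text
t 9.8333 pos [0.5429 0.3714 0.0123] hd 74.28 F [-0.3 -2.6  1.8] op 0.421 ff 1.2 q7 0.41 tilt 0.01
-0.008 -0.012 -0.392 0.0007
```

send_rows(rows="0 -0.006 0 0; 0 -0.012 0 0; 0 -0.012 0 0; 0 -0.012 0 0; 0 -0.012 0 0; 0 -0.012 0 0; 0 -0.012 0 0")

```text
clock: 10.42
tool_pos: [0.5419, 0.368, 0.0122]
eef_rot: [0.137, 0.991, -0.0, -0.0]
contact_force: [0.7, -0.1, -0.2]
opening: 0.336
finger_force: 35.0
```

Run:
```python
from h import *
rows((.5442,.3672,.13,74.04))
```

```text
t 10.4167 pos [0.5419 0.368  0.0122] hd 74.28 F [ 0.7 -0.1 -0.2] op 0.336 ff 35.0 q7 0.41 tilt 0.0
-0.008 -0.001 -0.393 0.0007
```

send_rows(rows="0 0 -0.03 0; 0 0 -0.08 0; 0 0 -0.15 0; 0 0 -0.22 0; 0 0 -0.3 0; 0 0 -0.38 0; 0 0 -0.45 0; 0 0 -0.45 0; 0 0 -0.45 0")

```text
clock: 11.17
tool_pos: [0.5425, 0.3685, 0.1489]
eef_rot: [0.137, 0.991, 0.001, 0.001]
contact_force: [-1.4, -0.3, -3.5]
opening: 0.336
finger_force: 35.0
```

Run:
```python
from h import *
c,f=cam('top')
im,W=cloud('top'); z=W[...,2]
v,u=np.mgrid[0:384,0:512]
print(W[(u<200)&(z>.15)&(z<.25)&(u>80)].mean(0))
im,W=cloud('wrist'); z=W[...,2]
g=(z>.17)&(z<.19)
m=cv2.morphologyEx(g.astype(np.uint8),cv2.MORPH_OPEN,np.ones((9,9)))>0
P=W[m];print(m.sum(),np.median(P[:,2]) if m.sum() else '',cv2.minAreaRect(P[:,:2].astype(np.float32)) if m.sum() else '')
cv2.imwrite('pics/w2.png',im[:,:,::-1])
p=pol(.2426,70.45); print(p)
rows((.56,.24,.147,-19.5),(*p,.147,-19.5))
```

```text
[0.58341952 0.33715213 0.20151871]
16328 0.17787439774312866 ((0.5276405811309814, 0.37044551968574524), (0.059280168265104294, 0.11614115536212921), 89.83496856689453)
[0.61558108 0.12211407]
t 11.2667 pos [0.541  0.3673 0.1462] hd 74.29 F [-0.8 -0.2 -3.4] op 0.339 ff 35.0 q7 0.45 tilt 0.14
-0.176 -0.391 -0.002 0.2605; -0.461 -0.719 -0.002 0.2605
```

View pics/w2.png

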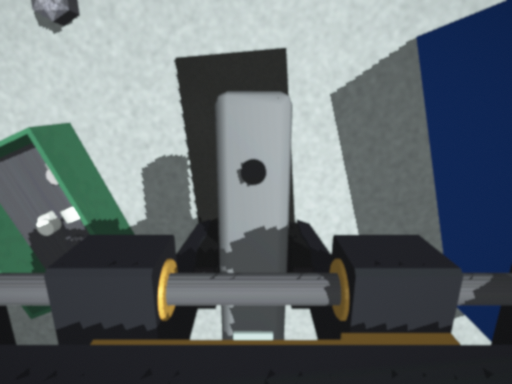

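send_rows(rows="-0.03 -0.06 0 0.015; -0.06 -0.12 0 0.03; -0.09 -0.19 0 0.045; -0.12 -0.25 0 0.06; -0.15 -0.31 0 0.075; -0.19 -0.37 0 0.09; -0.22 -0.43 0 0.105; -0.25 -0.48 0 0.12; -0.29 -0.52 0 0.135; -0.32 -0.55 0 0.15")

```text
clock: 12.1
tool_pos: [0.589, 0.1807, 0.1454]
eef_rot: [0.574, 0.819, -0.002, -0.001]
contact_force: [-0.1, 0.3, -2.7]
opening: 0.336
finger_force: 35.0
```

Run:
```python
from h import *
p=pol(.245,70.45)
rows((*pol(.27,70.45),.125,-19.55),(*p,.1208,-19.55))
```

```text
t 12.1 pos [0.589  0.1807 0.1454] hd 19.93 F [-0.1  0.3 -2.7] op 0.336 ff 35.0 q7 0.01 tilt 0.22
-0.143 0.075 0.068 0.1097; -0.207 0.022 0.082 0.1097
```

send_rows(rows="-0.03 0.02 0.01 0.015; -0.06 0.03 0.02 0.03; -0.08 0.05 0.03 0.045; -0.1 0.06 0.04 0.06; -0.12 0.07 0.05 0.075; -0.143 0.075 0.06 0.09; -0.143 0.075 0.068 0.1; -0.143 0.075 0.068 0.11; -0.143 0.075 0.068 0.11; -0.143 0.075 0.068 0.11")

```text
clock: 12.93
tool_pos: [0.6246, 0.1508, 0.1253]
eef_rot: [0.815, 0.579, -0.001, -0.0]
contact_force: [-0.6, -0.1, -2.7]
opening: 0.339
finger_force: 35.0
```

Run:
```python
from h import *
p=pol(.245,70.45)
rows((*p,.1208,-19.55))
```

```text
t 12.9333 pos [0.6246 0.1508 0.1253] hd -19.2 F [-0.6 -0.1 -2.7] op 0.339 ff 35.0 q7 -0.42 tilt 0.16
-0.092 0.003 0.015 0.0010
```

send_rows(rows="-0.02 0 0.003 0.001; -0.04 0 0.006 0.001; -0.06 0 0.01 0.001; -0.075 0.002 0.013 0.001; -0.088 0.003 0.015 0.001; -0.092 0.003 0.015 0.001; -0.092 0.003 0.015 0.001; -0.092 0.003 0.015 0.001; -0.092 0.003 0.015 0.001")

```text
clock: 13.68
tool_pos: [0.6175, 0.125, 0.1224]
eef_rot: [0.817, 0.576, 0.0, -0.0]
contact_force: [0.6, 0.2, -2.8]
opening: 0.339
finger_force: 35.0
```

Run:
```python
from h import *
p=pol(.245,70.45)
rows((*p,.1208,-19.55))
for n in('top','side'):
    im,W=cloud(n); np.savez(n+'3',im=im,W=W)
    c,f=cam(n);T=np.linalg.inv(c['world_from_camera'])
    def px(P): q=T[:3,:3]@P+T[:3,3]; return q[:2]/q[2]*f+[c['cx'],c['cy']]
    P=np.append(pol(.041,70.45),.087);L=np.append(pol(.0976,70.45),.1436)
    print(n,px(P),px(L))
    x0,y0=(px((P+L)/2)-[40,45]).astype(int); 
    k=cv2.resize(im[y0:y0+90,x0:x0+80,::-1],None,fx=5,fy=5,interpolation=2)
    for A,col in((P,(0,0,255)),(L,(0,255,0))): cv2.circle(k,tuple(((px(A)-[x0,y0])*5).astype(int)),4,col,-1)
    globals()['k'+n]=k
    m=(W[...,2]>.14)&(np.hypot(*(W[...,:2]-p).transpose(2,0,1))<.18)
    print((np.nan_to_num(m)).sum())
cv2.imwrite('pics/c3.png',np.hstack([ktop,kside]))
```

```text
t 13.6833 pos [0.6175 0.125  0.1224] hd -19.65 F [ 0.6  0.2 -2.8] op 0.339 ff 35.0 q7 -0.39 tilt 0.04
-0.003 -0.003 0.005 -0.0003
top [259.61056027 204.29203839] [239.12073061 192.12443384]
6966
side [252.8028999  203.54675882] [247.57069685 179.53211607]
5241
```

View pics/c3.png

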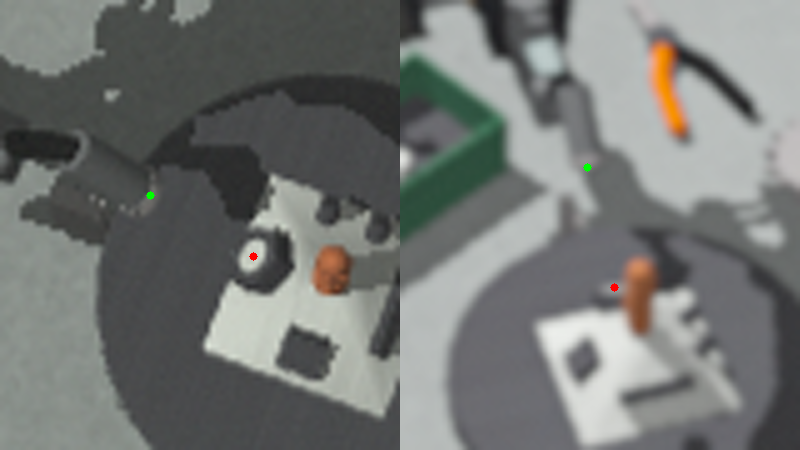

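The lens tip (green, about (150,190)) and the nut centre (red, about (253,257)) match prediction in both views, so I'll hold.

send_rows(rows="0 0 0 0; 0 0 0 0; 0 0 0 0; 0 0 0 0; 0 0 0 0; 0 0 0 0; 0 0 0 0; 0 0 0 0; 0 0 0 0; 0 0 0 0")

```text
clock: 14.62
tool_pos: [0.6173, 0.1244, 0.1223]
eef_rot: [0.818, 0.576, 0.0, -0.0]
contact_force: [-0.6, -0.1, -3.0]
opening: 0.342
finger_force: 35.0
```

send_rows(rows="0 0 0 0; 0 0 0 0; 0 0 0 0; 0 0 0 0; 0 0 0 0; 0 0 0 0; 0 0 0 0; 0 0 0 0; 0 0 0 0; 0 0 0 0")

```text
clock: 15.45
tool_pos: [0.6173, 0.1244, 0.1223]
eef_rot: [0.818, 0.576, 0.0, -0.0]
contact_force: [-0.3, 0.8, -3.7]
opening: 0.335
finger_force: 35.0
```

send_rows(rows="0 0 0 0; 0 0 0 0; 0 0 0 0; 0 0 0 0; 0 0 0 0; 0 0 0 0; 0 0 0 0; 0 0 0 0; 0 0 0 0; 0 0 0 0")

```text
clock: 16.28
tool_pos: [0.6173, 0.1244, 0.1223]
eef_rot: [0.818, 0.576, 0.0, -0.0]
contact_force: [-0.3, -0.5, -2.3]
opening: 0.337
finger_force: 35.0
```

send_rows(rows="0 0 0 0; 0 0 0 0; 0 0 0 0; 0 0 0 0; 0 0 0 0; 0 0 0 0; 0 0 0 0; 0 0 0 0; 0 0 0 0; 0 0 0 0")

```text
clock: 17.12
tool_pos: [0.6173, 0.1245, 0.1223]
eef_rot: [0.818, 0.576, 0.0, -0.0]
contact_force: [0.9, -0.1, -2.6]
opening: 0.337
finger_force: 35.0
```

Run:
```python
from h import *
rows((.6246,.1508,.135,-19.55),(.589,.1807,.147,20))
```

```text
t 17.1167 pos [0.6173 0.1245 0.1223] hd -19.68 F [ 0.9 -0.1 -2.6] op 0.337 ff 35.0 q7 -0.39 tilt 0.01
0.091 -0.007 -0.042 -0.0004; 0.145 -0.152 -0.082 -0.1102
```

Held 3.3 s; retreating.

send_rows(rows="0.03 0 -0.02 0; 0.06 -0.003 -0.03 0; 0.09 -0.007 -0.045 -0.005; 0.1 -0.03 -0.05 -0.02; 0.11 -0.06 -0.06 -0.035; 0.12 -0.09 -0.07 -0.05; 0.13 -0.12 -0.08 -0.065; 0.14 -0.14 -0.08 -0.08; 0.145 -0.152 -0.08 -0.095; 0.145 -0.152 -0.08 -0.11")

```text
clock: 17.95
tool_pos: [0.5884, 0.1836, 0.147]
eef_rot: [0.57, 0.821, 0.001, -0.0]
contact_force: [-0.2, 0.7, -2.5]
opening: 0.339
finger_force: 35.0
```

Run:
```python
from h import *
rows((.5419,.368,.145,74.28))
```

```text
t 17.95 pos [0.5884 0.1836 0.147 ] hd 20.44 F [-0.2  0.7 -2.5] op 0.339 ff 35.0 q7 0.01 tilt 0.09
0.630 0.069 0.008 -0.1496
```

send_rows(rows="0.06 0.007 0 -0.015; 0.12 0.014 0 -0.03; 0.19 0.02 0 -0.045; 0.26 0.03 0 -0.06; 0.33 0.035 0 -0.075; 0.4 0.045 0 -0.09; 0.47 0.05 0 -0.105; 0.54 0.06 0 -0.12; 0.6 0.065 0 -0.135; 0.63 0.069 0 -0.15")

```text
clock: 18.78
tool_pos: [0.5424, 0.3706, 0.147]
eef_rot: [0.135, 0.991, 0.002, -0.0]
contact_force: [-0.0, 1.7, -2.8]
opening: 0.333
finger_force: 35.0
```

send_rows(rows="0 0 0 0; 0 0 0 0; 0 0 0 0; 0 0 0 0")

```text
clock: 19.12
tool_pos: [0.5449, 0.3639, 0.1464]
eef_rot: [0.141, 0.99, -0.001, 0.0]
contact_force: [0.3, -0.0, -3.0]
opening: 0.335
finger_force: 35.0
```

Run:
```python
from h import *
rows((.5419,.368,.0132,74.28))
```

```text
t 19.1167 pos [0.5449 0.3639 0.1464] hd 73.75 F [ 0.3 -0.  -3. ] op 0.335 ff 35.0 q7 0.45 tilt 0.1
0.014 0.011 0.444 -0.0015
```

Descend to about 2 mm above, then slowly to contact.

send_rows(rows="0.01 0.01 0.08 0; 0.014 0.01 0.16 0; 0.014 0.01 0.24 0; 0.014 0.01 0.31 0; 0.014 0.01 0.37 0; 0.014 0.01 0.41 0; 0.014 0.01 0.43 0; 0.014 0.01 0.435 0; 0.014 0.01 0.438 0; 0.014 0.01 0.438 0")

```text
clock: 19.95
tool_pos: [0.5417, 0.3699, 0.0159]
eef_rot: [0.14, 0.99, 0.001, 0.001]
contact_force: [0.1, -0.5, -3.7]
opening: 0.338
finger_force: 35.0
```

send_rows(rows="0 0 0.003 0; 0 0 0.005 0; 0 0 0.008 0; 0 0 0.01 0; 0 0 0.01 0; 0 0 0.01 0")

```text
clock: 20.45
tool_pos: [0.541, 0.3696, 0.0122]
eef_rot: [0.14, 0.99, 0.0, 0.0]
contact_force: [0.1, 0.9, -0.5]
opening: 0.337
finger_force: 35.0
```

Run:
```python
from h import *
rows((.5419,.368,.0122,74.28))
```

```text
t 20.45 pos [0.541  0.3696 0.0122] hd 73.92 F [ 0.1  0.9 -0.5] op 0.337 ff 35.0 q7 0.4 tilt 0.02
-0.004 -0.004 -0.000 -0.0010
```

Contact made (weight taken by the mat). Open and rise.

send_rows(rows="0 0 0 0; 0 0 0 0; 0 0 0 0; 0 0 0 0; 0 0 0 0; 0 0 0 0; 0 0 0 0; 0 0 0 0; 0 0 0 0; 0 0 0 0", jaw=-1)

```text
clock: 21.28
tool_pos: [0.5409, 0.3695, 0.0119]
eef_rot: [0.14, 0.99, 0.0, -0.0]
contact_force: [-0.7, -0.5, -0.3]
opening: 1.0
finger_force: 0.0
```

send_rows(rows="0 0 -0.05 0; 0 0 -0.12 0; 0 0 -0.2 0; 0 0 -0.3 0; 0 0 -0.4 0; 0 0 -0.5 0; 0 0 -0.6 0; 0 0 -0.65 0; 0 0 -0.65 0; 0 0 -0.65 0")

```text
clock: 22.12
tool_pos: [0.5412, 0.3697, 0.2086]
eef_rot: [0.14, 0.99, 0.001, 0.001]
contact_force: [0.3, -0.4, -1.2]
opening: 1.003
finger_force: 0.0
```

Run:
```python
from h import *
rows((.5419,.368,.2,74.28))
im,W=cloud('wrist'); z=W[...,2]
g=(z>.037)&(z<.049)&(W[...,1]>.3); g=cv2.morphologyEx(g.astype(np.uint8),cv2.MORPH_OPEN,np.ones((9,9)))>0
P=W[g]; print(g.sum(),np.median(P[:,2]),cv2.minAreaRect(P[:,:2].astype(np.float32)))
im,W=cloud('top'); z=W[...,2]; R=np.hypot(W[...,0]-C[0],W[...,1]-C[1])
m=(abs(z-.113)<.004)&(R>.085)&(R<.13); p=np.nanmean(W[m],0);d=p[:2]-C; print('peg',m.sum(),np.degrees(np.arctan2(d[1],d[0])))
cv2.imwrite('pics/end.png',im[:,:,::-1])
```

```text
t 22.1167 pos [0.5412 0.3697 0.2086] hd 73.91 F [ 0.3 -0.4 -1.2] op 1.003 ff 0.0 q7 0.46 tilt 0.15
-0.004 -0.005 0.029 -0.0010
3701 0.04295744978020333 ((0.5434308052062988, 0.3691425621509552), (0.029771899804472923, 0.1476290225982666), 73.96808624267578)
peg 31 -110.21925727695411
```

View pics/end.png

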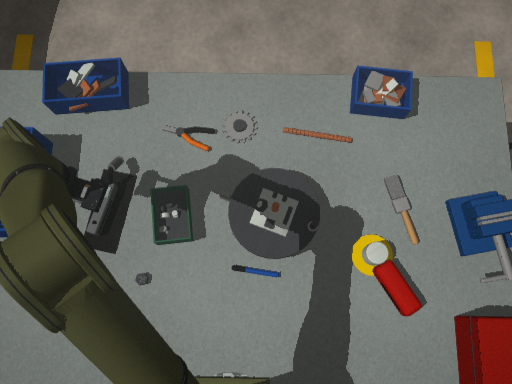

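The final view shows the thermometer back on its mat near (105,205), the nut face toward the pointer, and the bystanders where they were.

```bash
python3 -c "
from plant import finish_job
print(finish_job())"
```

```text
the job is handed in; nothing more can be done
None
```

The job is handed in at about 22 s of the 72 s allowed (no verdict came back): the nut face is set within about 1° of the pointer, the thermometer was held on the nut at about 8 cm for 3.3 s, and it is back flat on its mat with the bystanders where they were.

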